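# Feed an empty tin into the pedal bin on the bakery counter

### The job

Take the empty tin from its wooden rack and lay it on the bin's sloping chute so that it rests against the shut lid. Then press the pedal gently all the way down, never harder than about 20 N, so that the lid opens fully and the tin rolls into the bin, and ease the pedal back up so that the lid comes down slowly, over about two seconds, and never slams. Work the lid only with the pedal, and leave the jar, the mug and the cake box where they are.

Things in the scene. Friction and masses are not known exactly. Their poses are not given: they have to be found in the camera images.
- bin: Fixed open-topped steel counter bin, 200 (x) x 220 (y) x 184 mm high, walls 4 mm. Origin: centre of its underside, on the counter; its -x side (front, with the pedal) faces the robot, +y side has a notch in the wall and the sloping chute outside it.
- chute_mid (a point): Point fixed to the bin, on the chute's floor, midway across, 115 mm up the slope from its low end; axes as the bin's. The chute is a trough 128 mm wide inside (bin x), 200 mm long, falling at 0.21 rad towards the bin (down along bin -y), side rails 22 mm high, 14 mm lip at the top end. A tin set down here with its axis along bin x is clear of the lid and rolls down to it by itself.
- pedal_spot (a point): Point fixed to the bin, at the nominal centre of the pedal's top face with the pedal up: 217 mm from the bin's origin along bin -x, 86 mm above the counter. The real pedal lies straight above or below it by up to 14 mm (its bracket is bolted in a slot) and is not measured. Pedal: rubber-topped steel plate, 70 (bin x) x 90 (bin y) x 8 mm, on a lever hinged 100 mm nearer to the bin.
- pedal (a joint): Pedal angle: 0 up (plate slopes up to the front by 0.17 rad), 0.34 rad fully down on a hard stop (about 36 mm lower at its centre, sloping the other way). Lid weight and a spring push it up: it takes 4 to 12 N at its centre to move it down, less near full travel than at first; at the stop the force rises steeply. If let go it springs up and the lid slams.
- lid (a joint): Angle of the bin's lid, linked rigidly to the pedal: 0 shut, 1.1 rad fully open (pedal against its stop). The lid is a steel sheet 208 x 226 x 6 mm hinged along the bin's far (+x) upper edge; a side flap hangs 46 mm down from it over the notch and holds the tin back until the lid is about half open.
- tin_center (a point): Centre of the empty tin, a closed metal cylinder 52 mm across and 90 mm long, about 90 g; its axis is the point's x axis. It starts lying in the rack, its centre 42 mm above the counter.
- rack: Fixed wooden rack, 130 (x) x 75 (y) x 15 mm board with two low rods along x, tops 19 mm above the counter, 14 mm either side of the middle, in which the tin lies along the rack's x axis. Origin: centre of its underside.
- jar: Amber glass jam jar with a white cap, 68 mm across, 100 mm high, standing; origin at the centre of its underside. Bystander.
- mug: White mug, 80 mm across, 85 mm high, standing, handle at its +y; origin at the centre of its underside. Bystander.
- cakebox: Cake box with a black base and a clear top, 150 x 120 x 78 mm; origin at the centre of its underside. Bystander.
- chute_rest (a point): Point fixed to the bin: where the tin's centre comes to rest against the lid's side flap, its axis along bin x; 141 mm from the bin's origin along bin +y, 156 mm above the counter. The shut lid's top is 193 mm above the counter.
Not all that is in view belongs to the job. What is shaped like the part that bears tin_center but blue or green is not meant.

How it is judged (in metres and radians):
On the way, in this order (a step that is already met when the one before it is completed fails the run):
1. the tin lies on the chute, at rest against the shut lid (y of tin_center in the frame of bin between 0.125 and 0.165 m and x of tin_center in the frame of bin between -0.05 and 0.03 m and z of tin_center in the frame of bin between 0.14 and 0.18 m and linear speed of tin below 0.03 m/s and value of joint lid below 0.05 rad), for 0.2 s.
2. the pedal is held fully down, the lid fully open and the tin in the bin (value of joint lid above 1.05 rad and y of tin_center in the frame of bin below 0.105 m and z of tin_center in the frame of bin below 0.1 m), for 0.3 s.
At the end, for the whole second after the job is handed in: The tin lies at rest inside the bin (its centre within the walls and less than 100 mm above the counter), the lid is shut (within 0.04 rad) and the pedal is fully up (within 0.015 rad) (value of joint lid below 0.04 rad and value of joint pedal below 0.015 rad and y of tin_center in the frame of bin between -0.105 and 0.105 m and x of tin_center in the frame of bin between -0.1 and 0.1 m and z of tin_center in the frame of bin below 0.1 m and linear speed of tin below 0.05 m/s); the robot touches nothing.
It fails at once if the pedal is pressed harder than 25 N (contact force between any of the fingers, the arm and pedal above 25 N).
It fails at once if the lid slams: it closes faster than 1.6 rad/s (velocity of joint lid below -1.6 rad/s).
It fails at once if the robot touches the lid (contact force between any of the fingers, the arm and lid above 2 N).
It fails at once if the jar, the mug or the cake box is moved by more than 20 mm (distance of any of jar, mug, cakebox from where it was at the start of the episode above 0.02 m).
It also fails if it takes over 64 s, if anything falls off the work surface, if the arm or the gripper's body presses on something with over 40 N, if the wrist force passes 120 N, or if a joint passes its speed limit or range.

### The arm

A 7-joint arm with a two-finger parallel gripper is mounted at the origin on the work surface. World frame = base frame: x ahead of the robot, y to its left, z up, the work surface at z = 0. Lengths are in mm, angles in degrees, forces in N, time in s.
With the tool pointing down it reaches from about 425 to 825 mm from the base axis. Payload 3.6 kg.
Tool frame: the origin (TCP) lies on the centre line of the jaws, within the pads' length; the fingertips stand 14 mm ahead of it and the grasp point (between the pads) lies 5 mm behind it; z points along the fingers, y is the direction in which the jaws open and shut (so a half turn about z gives the same grasp; the last joint's range is limited). The gripper opens to 93 mm and grips with 3 to 60 N. Pads are 15 mm wide; open, the fingers measure 128 mm over their backs; the gripper's body (75 mm by 188 mm) begins 65 mm behind the grasp point.
Start: joints at [64.028, 35.231, -0.722, 81.555, 0.464, 63.22, -2.315], TCP at [269.081, -591.657, 232.64] pointing down, gripper open.
Joint ranges: [-178.69, 178.69], [-17.37, 117.87], [-77.05, 75.6], [15.02, 138.74], [-78.02, 258.01], [0.78, 113.62], [-162.83, 162.83]. Speed limits (degrees/s): [159.86, 159.86, 180, 180, 180, 180, 180].

### API

Orientations are given as [roll, pitch, yaw] about the fixed x, y, z axes, in that order (R = Rz(yaw) Ry(pitch) Rx(roll)).
In Python, from cell import ctrl gives the robot as it stands. The module is installed in compiled form; this text tells all that it offers.
- The arm moves only by the tool play_rows, never from a script. Its argument "deltas" is a list that holds one entry, the list of rows, each a list of 7 numbers: the turn, a rotation vector about the tool's x, y, z in rad, then the shift along the tool's x, y, z in cm, then the opening, from 0 (shut) to 1 (fully open). A call has exactly 10 rows; each row is the pose to reach, as a shift and turn from the pose commanded when the call began, along the tool's axes at that moment; what a row does not reach only later rows make up. A row lasts 1/12 s, in which the tool goes at most 41.7 mm and 7.16 degrees, less where a joint would pass 70% of its speed; a pose out of reach is approached as far as the arm can. A call with a gripper value outside its range is refused whole. The fingers move at their own pace and stop on an object; the grip force is fixed at half the most. Time passes only in rows, so rows that repeat a pose let the fingers close, or fill a call up. It gives the time, the measured TCP pose, the force and the opening at its end, in the units of the state.
- ctrl.state(): the state, without advancing time (a new reading comes with each control period).
- ctrl.read_camera(name): name is "scene" or "top" or "wrist"; returns the picture (384x512x3 uint8, red, green, blue); there is no depth.
- ctrl.get_calibration(name): a dict with "fx", "fy", "cx", "cy" (pixels), "view" (4x4, takes a point from world to camera coordinates). Camera axes: x right, y down, z forward; pixel columns grow to the right and rows downward; lengths in mm; the calibration is good to about 2 mm. The wrist camera is an equidistant fisheye: a pixel r from the principal point sees the ray r / f radians off the axis. A picture is of the moment at which its call begins: read the wrist's pose just before it. get_calibration takes no time and is no camera call; for the wrist camera it gives the pose at the moment of the call.
- ctrl.close_job(): hands the job in, once; it reports no verdict.
The state is a dict: "time_s": time; "qpos": joint angles; "dq": joint speeds; "effort": joint torques, N m; "position": TCP position; "ee_rot": TCP orientation; "wrist_force": force on the tool from outside, world axes, zero at the start; "torque": the same for the moment, N m; "finger_gap": finger opening in mm.
Only numpy, scipy, OpenCV 4.12 (cv2) and the standard library are available. Lean on these libraries where they do the work, as an engineer would, in place of code of your own. Each camera call takes 0.05 s, during which the arm holds its last target. There are 200 camera calls.

## Working session

There is one attempt and no reset: what is moved stays moved. The work goes in short steps, Python scripts to look and compute and a tool call to move; the robot and the scene stay as the last step left them, time stands still between calls to the robot, and variables do not carry over. Pictures are saved under pics/ and viewed, about 8 in all and at most 12, crops included, and the job is handed in when it is done.

Besides the shell and the picture viewer there is one more tool, called after "Call:" as name([rows], argument=value, ...), one row to a line, values as JSON. play_rows: Moves the arm, as the interface text tells. Its arguments: {"type":"object","properties":{"deltas":{"type":"array","items":{"type":"array","items":{"type":"array","items":{"type":"number"}}}}},"required":["deltas"]}

```bash
mkdir -p pics; python3 - <<'E'
from cell import ctrl
import cv2, numpy as np
print(ctrl.state())
ims=[]
for n in("scene","top"):
    c=ctrl.get_calibration(n);print(n,c)
    im=ctrl.read_camera(n)[:,:,::-1];cv2.imwrite(f"pics/{n}0.png",im)
    cv2.imwrite(f"pics/{n}0b.png",cv2.resize(im,(800,600),interpolation=cv2.INTER_CUBIC))
E
```

```text
{'time_s': 0.0, 'qpos': array([64.0278877 , 35.28844554, -0.72364903, 81.63950769,  0.46326424,
       63.21945462, -2.3141358 ]), 'dq': array([-0.02384012, -0.08650556, -0.0028249 ,  0.01167975,  0.16105454,
       -0.10106146,  0.02010726]), 'effort': array([-4.49045510e-04, -4.58929861e+01,  2.09168592e-01, -1.65740383e+01,
       -6.10330724e-02,  2.04797136e-02,  2.21035029e-04]), 'position': array([ 268.7832283 , -591.00318684,  231.50069434]), 'ee_rot': array([-1.79855438e+02,  8.43643017e-04,  2.44584568e+01]), 'wrist_force': array([-0.71478957, -0.38998997, -0.44642673]), 'torque': array([ 0.04661209, -0.03871235,  0.03470543]), 'finger_gap': 93.07155656287989}
scene {'fx': 450.0726079584766, 'fy': 450.0726079584766, 'cx': 257.01182885070483, 'cy': 191.48546838454638, 'view': array([[-8.15633590e-01,  5.78557114e-01,  3.67583534e-03,
         4.40843354e+02],
       [ 3.55860639e-01,  5.06671515e-01, -7.85268859e-01,
        -6.02234917e+01],
       [-4.56185326e-01, -6.39183574e-01, -6.19144011e-01,
         1.87037260e+03],
       [ 0.00000000e+00,  0.00000000e+00,  0.00000000e+00,
         1.00000000e+00]])}
top {'fx': 376.94202802301527, 'fy': 376.94202802301527, 'cx': 262.250060753881, 'cy': 189.8738101613297, 'view': array([[ 2.85235742e-04, -9.99723342e-01,  2.35192990e-02,
        -4.06658621e+01],
       [-9.92024499e-01, -3.24737011e-03, -1.26003367e-01,
         5.23401869e+02],
       [ 1.26044883e-01, -2.32957801e-02, -9.91750974e-01,
         1.33078717e+03],
       [ 0.00000000e+00,  0.00000000e+00,  0.00000000e+00,
         1.00000000e+00]])}
```

View pics/scene0b.png

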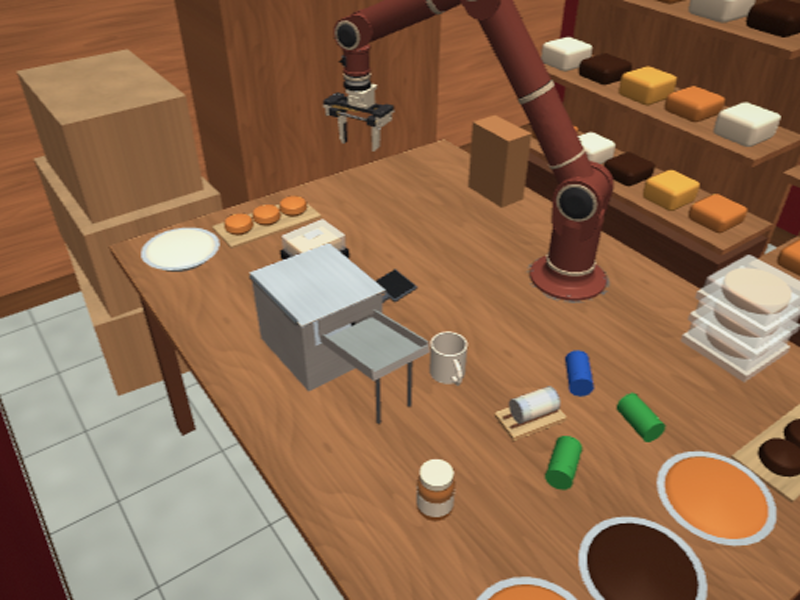

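View pics/top0b.png

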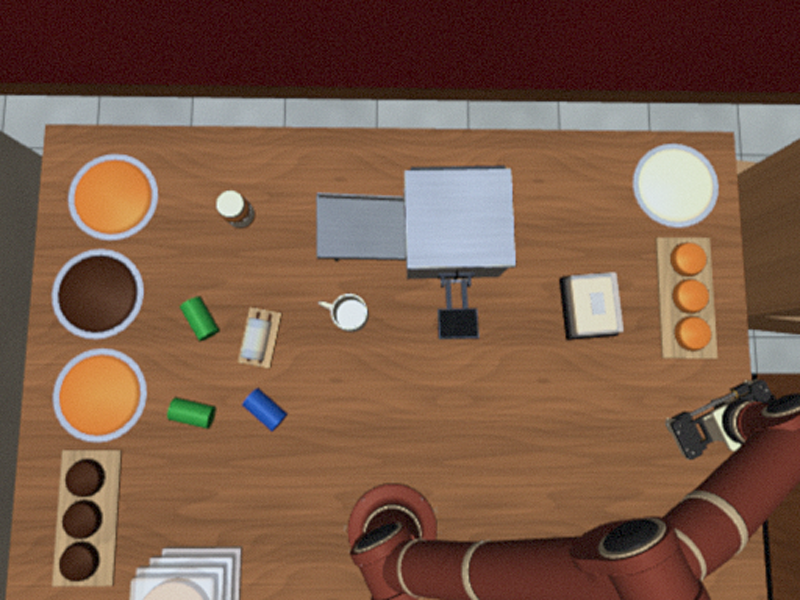

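The first picture (scene) shows the arm, the bin at about (315,310), the chute (375,343), the mug (448,355) and the jar (436,488). The second (top, 800x600 scale) shows the bin at (460,218) and the pedal at (458,323).

Things that could be taken for the tin, by top pixel:
- silver can on the rack (257,338)
- green (200,318)
- green (190,412)
- blue (265,410)

I choose the silver one on the rack and check it in a close crop.

```bash
python3 - <<'E'
import cv2,numpy as np
t=cv2.imread("pics/top0.png");s=cv2.imread("pics/scene0.png")
def crop(im,x,y,w,h,k):
    c=cv2.resize(im[y:y+h,x:x+w],None,fx=k,fy=k,interpolation=cv2.INTER_CUBIC)
    for i in range(0,w,10):cv2.line(c,(i*k,0),(i*k,4 if i%50 else 9),(0,0,255),1)
    for i in range(0,h,10):cv2.line(c,(0,i*k),(4 if i%50 else 9,i*k),(0,0,255),1)
    return c
a=crop(t,145,190,50,50,6); b=crop(s,310,240,60,50,6)       # tins 
c=crop(t,200,100,132,100 if 0 else 120,3); d=crop(s,155,150,125,120,3)
# canvases
H=np.zeros((600,800,3),np.uint8)
H[0:300,0:300]=a;H[0:300,310:670]=b
H[300:300+300,0:396]=c[:300];H[300:600,400:775]=d[:300]
H[300:,0:396]=crop(t,200,103,132,100,3) if 0 else c[:300]
cv2.imwrite("pics/c1.png",H)
E
```

```text
(no output)
```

View pics/c1.png

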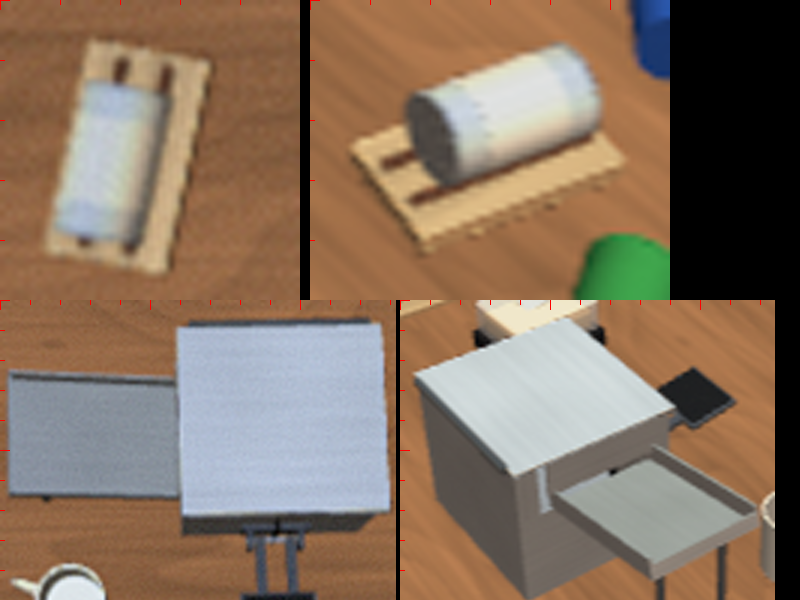

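The crop shows a silver tin with a white label, lying in the wooden rack at about (113,163) in the top panel and (503,115) in the scene panel. The choice is confirmed. The lid corners can also be read in both lower panels.

```bash
cat > h.py <<'E'
import numpy as np,cv2
from scipy.optimize import least_squares
from scipy.spatial.transform import Rotation as R
def proj(c,P):
    P=np.atleast_2d(P);q=P@c["view"][:3,:3].T+c["view"][:3,3]
    return np.c_[c["fx"]*q[:,0]/q[:,2]+c["cx"],c["fy"]*q[:,1]/q[:,2]+c["cy"]]
def bpt(p,P):  # p=x,y,yaw,z
    P=np.atleast_2d(P);c,s=np.cos(p[2]),np.sin(p[2])
    return np.c_[p[0]+c*P[:,0]-s*P[:,1],p[1]+s*P[:,0]+c*P[:,1],P[:,2]+(p[3] if len(p)>3 else 0)]
E
python3 - <<'E'
from h import *
from cell import ctrl
T=ctrl.get_calibration("top");S=ctrl.get_calibration("scene")
tp=np.array([[163.8,217.2]]);sp=np.array([[342.2,259.2]])
f=lambda P:np.r_[(proj(T,P)-tp).ravel(),(proj(S,P)-sp).ravel()]
r=least_squares(f,[400,250,42.]);print("tin",r.x,r.fun)
# tin axis ends midline at z=42 in top
def ray(c,uv,z):
    g=lambda p:(proj(c,[p[0],p[1],z])-uv).ravel();return least_squares(g,[500.,0]).x
o=np.array([145,190])
for nm,a,b,z in(("tin sides L",(85,82),(57,235),42),("R",(170,98),(138,243),42),("rackL",(88,40),(47,252),15),("rackR",(210,62),(165,272),15)):
    A=ray(T,o+np.array(a)/6,z);B=ray(T,o+np.array(b)/6,z);d=A-B;print(nm,A,B,np.linalg.norm(d),np.degrees(np.arctan2(d[1],d[0])))
print("rack ctr",ray(T,o+np.array([(88+47+210+165)/4,(40+252+62+272)/4])/6,15))
L=np.array([[104,113,193],[104,-113,193],[-104,-113,193],[-104,113,193]],float)
tl=np.array([[259,108.7],[327.3,107.7],[330,170.3],[260.7,172]])
sl=np.array([[192.3,208],[160,176],[210,156.3],[247,186]])
g=lambda p:np.r_[(proj(T,bpt(p,L))-tl).ravel(),(proj(S,bpt(p,L))-sl).ravel()]
r=least_squares(g,[600,-50,0,0.]);print("bin",r.x,np.degrees(r.x[2]),np.round(r.fun.reshape(-1,2),1))
p=r.x.copy();p[3]=0
print("pedal spot",bpt(p,[-217,0,86]),proj(T,bpt(p,[-217,0,86])),"seen",ray(T,[293.4,207.4],86))
u=115*np.array([np.cos(.21),np.sin(.21)]);print()
for nm,q in(("rest",[0,141,156]),):print(nm,bpt(p,q),proj(T,bpt(p,q)))
E
```

```text
tin [423.68058675 310.74604103  36.91885004] [-0.07493608  0.07661587 -0.09839773  0.00061995]
tin sides L [471.74129541 327.26595488] [381.48033606 340.50523227] 91.22674634690216 -8.344515077208264
R [462.34384516 276.84908713] [376.83935515 293.01342652] 87.01898459471002 -10.70523942368814
rackL [499.70641482 333.07157668] [371.94826637 353.08739496] 129.31657850970478 -8.90412611407222
rackR [486.50208751 259.09713945] [360.08634953 282.42685887] 128.5504360890362 -10.456152569966568
rack ctr [429.17582309 306.98781682]
bin [ 6.71118445e+02 -1.40984568e+02  2.50685073e-02 -8.10587340e+00] 1.436319668741179 [[ 0.   0.7]
 [-0.2  0.6]
 [ 0.  -0.3]
 [-0.2 -0.6]
 [ 0.3  1.4]
 [-0.5 -0.6]
 [ 0.4 -0.8]
 [-0.8 -0.5]]
pedal spot [[ 454.18662608 -146.4238642    86.        ]] [[293.38006258 207.90392617]] seen [ 455.9366886  -146.51087141]

rest [[ 6.67584156e+02 -2.88698548e-02  1.56000000e+02]] [[251.24959318 142.46087653]]
```

```bash
cat >> h.py <<'E'
def delta(st_pos,st_rot,tp,tr,n=10,op=1):
    """final row: turn, shift(cm) in tool axes"""
    A=R.from_euler("xyz",st_rot,degrees=True);B=R.from_euler("xyz",tr,degrees=True)
    rv=(A.inv()*B).as_rotvec();sh=A.inv().apply(np.array(tp)-np.array(st_pos))/10
    print("final",np.round(rv,3),np.round(sh,2),"deg/row",round(np.degrees(np.linalg.norm(rv))/n,2),"mm/row",round(10*np.linalg.norm(sh)/n,1))
E
python3 - <<'E'
from h import *
from cell import ctrl
s=ctrl.state();p,r=s["position"],s["ee_rot"]
for q,y in(((430,-320,270),73),((505,50,270),122),((424,310,210),170.4)):
    delta(p,r,q,[180,0,y]);p,r=q,[180,0,y]
E
```

```text
final [-0.002 -0.001 -0.847] [ 25.9  -18.01  -3.8 ] deg/row 4.85 mm/row 31.8
final [ 0.     0.    -0.855] [37.58 -3.65 -0.  ] deg/row 4.9 mm/row 37.8
final [ 0.     0.    -0.845] [26.34  6.91  6.  ] deg/row 4.84 mm/row 27.9
```

Call:
play_rows([
  [[0,0,-0.05,1.5,-1,-0.4,1],[0,0,-0.13,4,-2.8,-0.8,1],[0,0,-0.22,7,-4.9,-1.2,1],[0,0,-0.31,10,-7,-1.6,1],[0,0,-0.41,13,-9,-2,1],[0,0,-0.51,16,-11.1,-2.4,1],[0,0,-0.61,19,-13.2,-2.8,1],[0,0,-0.7,22,-15.3,-3.2,1],[0,0,-0.78,24.5,-17,-3.6,1],[0,0,-0.85,26,-18,-3.8,1]],
])

```text
time_s: 0.93
position: [433.5, -315.7, 271.1]
ee_rot: [180.0, -0.1, 73.7]
wrist_force: [0.1, -0.5, -0.0]
finger_gap: 92.5
```

Call:
play_rows([
  [[0,0,-0.07,3,-0.3,0,1],[0,0,-0.15,6.5,-0.6,0,1],[0,0,-0.24,10.5,-1,0,1],[0,0,-0.33,14.5,-1.4,0,1],[0,0,-0.42,18.5,-1.8,0,1],[0,0,-0.51,22.5,-2.2,0,1],[0,0,-0.6,26.5,-2.6,0,1],[0,0,-0.69,30.5,-3,0,1],[0,0,-0.78,34.5,-3.4,0,1],[0,0,-0.85,37.5,-3.7,0,1]],
])

```text
time_s: 1.77
position: [504.2, 53.3, 270.7]
ee_rot: [180.0, -0.1, 122.3]
wrist_force: [-0.3, 0.2, 0.3]
finger_gap: 92.9
```

Call:
play_rows([
  [[0,0,-0.08,2.5,0.6,0.5,1],[0,0,-0.17,5.2,1.3,1.2,1],[0,0,-0.26,8,2,1.8,1],[0,0,-0.35,11,2.8,2.5,1],[0,0,-0.45,14,3.6,3.2,1],[0,0,-0.55,17,4.4,3.9,1],[0,0,-0.65,20,5.2,4.6,1],[0,0,-0.74,23,6,5.2,1],[0,0,-0.81,25.2,6.6,5.7,1],[0,0,-0.84,26.1,6.9,6,1]],
])

```text
time_s: 2.6
position: [423.0, 310.9, 210.2]
ee_rot: [179.9, -0.1, 170.4]
wrist_force: [-0.1, 0.3, -0.4]
finger_gap: 93.0
```

```bash
python3 - <<'E'
from h import *
from cell import ctrl
c=ctrl.get_calibration("wrist");im=ctrl.read_camera("wrist")[:,:,::-1];s=ctrl.state()
import pickle;pickle.dump((c,s),open("w1.pkl","wb"))
print(c,s["position"],s["ee_rot"])
cv2.imwrite("pics/w1.png",cv2.resize(im,(800,600),interpolation=cv2.INTER_CUBIC))
E
```

```text
{'fx': 297.3186396354542, 'fy': 297.3186396354542, 'cx': 254.79036417931474, 'cy': 194.6248106313453, 'view': array([[ 1.65893128e-01,  9.86141488e-01,  2.10616864e-03,
        -3.77952388e+02],
       [ 9.56706671e-01, -1.61458678e-01,  2.42164079e-01,
        -3.77600225e+02],
       [ 2.39148105e-01, -3.81583710e-02, -9.70233025e-01,
         2.79063624e+02],
       [ 0.00000000e+00,  0.00000000e+00,  0.00000000e+00,
         1.00000000e+00]])} [423.02523269 310.98584662 209.84019669] [ 1.79907556e+02 -1.58937121e-01  1.70432219e+02]
```

View pics/w1.png

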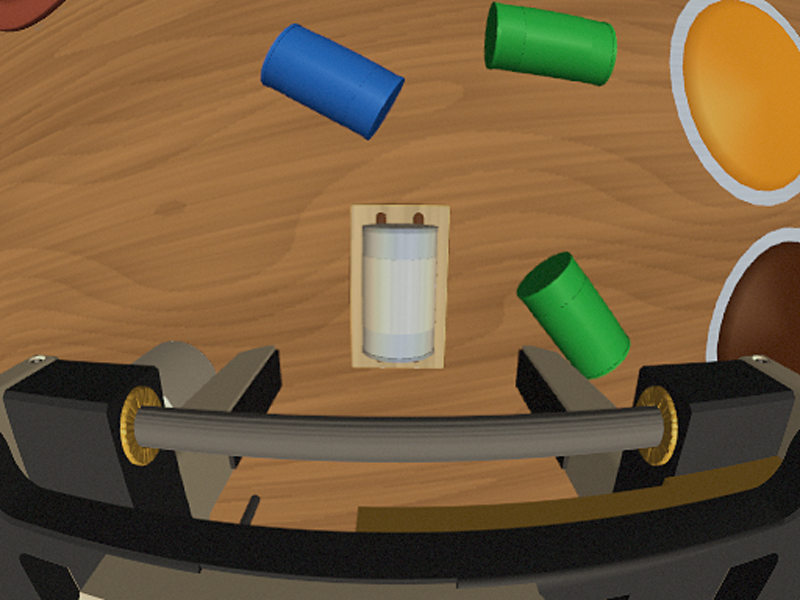

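The wrist picture shows the tin between (363,226) and (436,360), centred on the rack and in line with the jaws. The blue and green cans lie apart.

```bash
cat >> h.py <<'E'
def wray(c,uv,z):
    """intersect fisheye pixel ray with plane z"""
    d=np.array([(uv[0]-c["cx"])/c["fx"],(uv[1]-c["cy"])/c["fy"]]);t=np.hypot(*d)
    v=np.r_[d/t*np.sin(t),np.cos(t)] if t>0 else np.array([0,0,1.])
    V=c["view"];w=V[:3,:3].T@v;o=-V[:3,:3].T@V[:3,3]
    return o+w*(z-o[2])/w[2]
E
python3 - <<'E'
from h import *
import pickle
from cell import ctrl
c,s=pickle.load(open("w1.pkl","rb"))
k=512/800
for n,uv,z in(("ctr",(399.5,293),42),("ctr+10",(399.5,293),52),("top",(400.5,228),48),("bot",(398,358),45),("L",(363,293),42),("R",(436,293),42),("rackTL",(351,205),15),("rackTR",(449,205),15),("rackBL",(352,367),15),("rackBR",(443,368),15)):
    print(n,np.round(wray(c,np.array(uv)*k,z),1))
# triangulate centre: wrist + scene
T=ctrl.get_calibration("top");S=ctrl.get_calibration("scene")
f=lambda P:np.r_[(proj(T,P)-[163.8,217.2]).ravel(),(proj(S,P)-[342.2,259.2]).ravel(),(wray(c,np.array([399.5,293])*k,P[2])-P)[:2]]
r=least_squares(f,[424,310,42.]);print(r.x,r.fun)
P=np.array([424.,312,48]);delta(s["position"],s["ee_rot"],P,[180,0,170.4])
E
```

```text
ctr [428.5 312.1  42. ]
ctr+10 [426.3 312.4  52. ]
top [382.7 320.4  48. ]
bot [475.6 303.1  45. ]
L [424.2 286.6  42. ]
R [432.8 337.6  42. ]
rackTL [362.  286.7  15. ]
rackTR [374.1 358.8  15. ]
rackBL [488.4 263.4  15. ]
rackBR [501.5 335.6  15. ]
[428.07707619 312.05516325  41.91060552] [-0.73722811 -1.24187535 -0.62261285 -0.24756287  0.45219744  0.02845229]
final [ 0.002 -0.003  0.001] [-0.12  0.09 16.18] deg/row 0.02 mm/row 16.2
```

Call:
play_rows([
  [[0,0,0,-0.1,0,1.5,1],[0,0,0,-0.2,0.1,3.5,1],[0,0,0,-0.3,0.1,6,1],[0,0,0,-0.4,0.2,8.5,1],[0,0,0,-0.5,0.2,11,1],[0,0,0,-0.5,0.2,13.2,1],[0,0,0,-0.5,0.2,15,1],[0,0,0,-0.5,0.2,16.2,1],[0,0,0,-0.5,0.2,16.7,1],[0,0,0,-0.5,0.2,16.7,1]],
])

```text
time_s: 3.48
position: [430.9, 307.4, 42.9]
ee_rot: [-179.9, -0.0, 169.9]
wrist_force: [-0.0, 0.3, 0.4]
finger_gap: 93.1
```

Call:
play_rows([
  [[0,0,0,0,0,0,0.7],[0,0,0,0,0,0,0.6],[0,0,0,0,0,0,0.5],[0,0,0,0,0,0,0.4],[0,0,0,0,0,0,0.3],[0,0,0,0,0,0,0.3],[0,0,0,0,0,0,0.3],[0,0,0,0,0,0,0.3],[0,0,0,0,0,0,0.3],[0,0,0,0,0,0,0.3]],
])

```text
time_s: 4.32
position: [430.9, 309.8, 44.1]
ee_rot: [179.9, 0.0, 170.0]
wrist_force: [0.2, 2.0, 1.4]
finger_gap: 51.7
```

Gripped: the gap is 51.7 mm on a 52 mm tin. Next I lift it and check the chute's lateral centre from the corners read earlier.

Call:
play_rows([
  [[0,0,0,0,0,-1,0.3],[0,0,0,0,0,-3,0.3],[0,0,0,0,0,-5.5,0.3],[0,0,0,0,0,-8.5,0.3],[0,0,0,0,0,-11.5,0.3],[0,0,0,0,0,-14.5,0.3],[0,0,0,0,0,-17.5,0.3],[0,0,0,0,0,-20,0.3],[0,0,0,0,0,-22,0.3],[0,0,0,0,0,-23,0.3]],
])

```text
time_s: 5.15
position: [430.5, 308.6, 276.5]
ee_rot: [179.9, 0.1, 170.0]
wrist_force: [0.9, 0.7, -1.3]
finger_gap: 50.9
```

```bash
python3 - <<'E'
from h import *
from cell import ctrl
T=ctrl.get_calibration("top");S=ctrl.get_calibration("scene")
p=[671.1,-141,.025,0]
tt=np.array([[202.7,124],[202.7,165]]);ss=np.array([[240,240.7],[273.7,221.3]])
def f(q):
    P=bpt(p,[[q[0]+q[1],q[2],q[3]],[q[0]-q[1],q[2],q[3]]]);return np.r_[(proj(T,P)-tt).ravel(),(proj(S,P)-ss).ravel()]
r=least_squares(f,[0,66,304,180]);print("chute end xc,halfw,y,z",r.x,np.round(r.fun,1))
s=ctrl.state();print(s["position"],s["ee_rot"],s["finger_gap"])
tilt=R.from_euler("x",8,degrees=True)*R.from_euler("xyz",[180,0,181.4],degrees=True)
e=tilt.as_euler("xyz",degrees=True);print("tilt rpy",e)
for xc in(-5,):
    P=bpt(p,[xc,222,300])[0];print(P);delta(s["position"],s["ee_rot"],P,e)
E
```

```text
chute end xc,halfw,y,z [ -8.51360937  67.11891274 301.41541778 172.1284069 ] [-0.3  0.8 -0.1 -0.3 -1.2 -0.7  0.6  0.6]
[430.54309205 308.63783011 276.46480192] [1.79931586e+02 1.25566614e-01 1.69980389e+02] 50.9429603175535
tilt rpy [ 172.00235718    0.19482333 -178.61361936]
[660.55214053  80.80564163 300.        ]
final [-0.138  0.013 -0.199] [-26.62 -18.43  -2.32] deg/row 1.39 mm/row 32.5
```

Call:
play_rows([
  [[-0.01,0,-0.01,-1.5,-1,-0.2,0.3],[-0.02,0,-0.03,-4,-2.8,-0.4,0.3],[-0.03,0,-0.05,-7,-4.9,-0.6,0.3],[-0.05,0,-0.08,-10.5,-7.3,-0.9,0.3],[-0.07,0.01,-0.1,-14,-9.7,-1.2,0.3],[-0.09,0.01,-0.13,-17.5,-12.1,-1.5,0.3],[-0.11,0.01,-0.16,-21,-14.5,-1.8,0.3],[-0.12,0.01,-0.18,-24,-16.6,-2.1,0.3],[-0.135,0.013,-0.195,-26,-18,-2.3,0.3],[-0.138,0.013,-0.199,-26.6,-18.4,-2.3,0.3]],
])

```text
time_s: 5.98
position: [663.4, 73.4, 294.0]
ee_rot: [172.3, -0.1, -179.2]
wrist_force: [0.5, -0.8, -1.0]
finger_gap: 51.0
```

```bash
python3 - <<'E'
from h import *
from cell import ctrl
p=[671.1,-141,.025,0]
s=ctrl.state();print(s["position"],s["ee_rot"],s["finger_gap"],s["wrist_force"])
P=bpt(p,[-5,222,190])[0];e=[172,.19,-178.6];delta(s["position"],s["ee_rot"],P,e)
for n in("scene","top"):
    im=ctrl.read_camera(n)[:,:,::-1];cv2.imwrite(f"pics/{n}1.png",im)
    # keep crops
t=cv2.imread("pics/top1.png");q=cv2.imread("pics/scene1.png")
a=cv2.resize(t[90:230,180:340],None,fx=2.5,fy=2.5,interpolation=cv2.INTER_CUBIC);b=cv2.resize(q[90:290,140:300],None,fx=2.5,fy=2.5,interpolation=cv2.INTER_CUBIC)
H=np.zeros((500,800,3),np.uint8);H[:350,:400]=a;H[:500,400:]=b;cv2.imwrite("pics/c2.png",H)
E
```

```text
[663.41137958  73.37477487 293.95580617] [ 1.72273259e+02 -9.74267421e-02 -1.79174147e+02] 50.95924630680996 [ 0.48857109 -0.84338157 -1.04829973]
final [-0.005 -0.004 -0.011] [ 0.26 -0.66 10.4 ] deg/row 0.07 mm/row 10.4
```

View pics/c2.png

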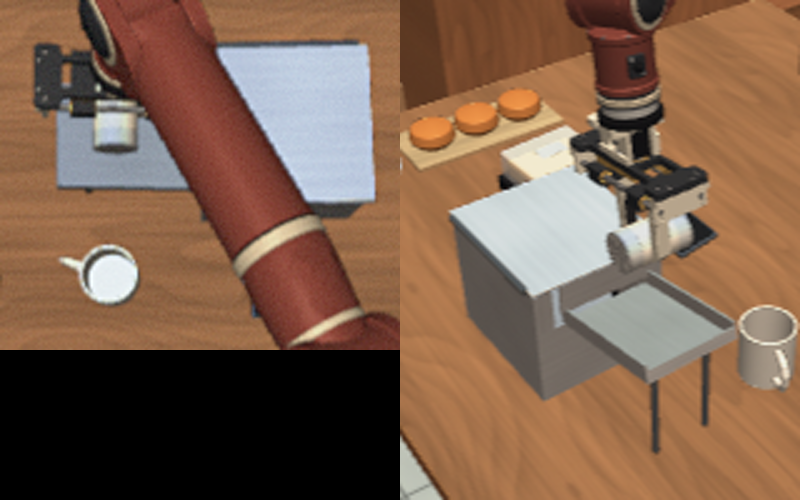

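The crop shows the tin held level over the chute, its axis across the trough, with the lid clear. Now I descend.

Call:
play_rows([
  [[0,0,0,0,0,0.5,0.3],[0,0,0,0,-0.1,1.5,0.3],[0,0,0,0,-0.2,2.8,0.3],[0,0,0,0,-0.3,4.2,0.3],[0,0,0,0,-0.4,5.6,0.3],[0,0,0,0,-0.5,7,0.3],[0,0,0,0,-0.6,8.2,0.3],[0,0,0,0,-0.7,9,0.3],[0,0,0,0,-0.7,9,0.3],[0,0,0,0,-0.7,9,0.3]],
])

```text
time_s: 6.92
position: [660.0, 87.3, 206.4]
ee_rot: [172.1, 0.0, -178.5]
wrist_force: [0.2, 0.3, 0.5]
finger_gap: 51.5
```

```bash
python3 - <<'E'
from h import *
from cell import ctrl
p=[671.1,-141,.025,0]
s=ctrl.state();print(s["position"],s["ee_rot"],s["finger_gap"],s["wrist_force"])
P=bpt(p,[-5,222,178])[0];e=[172,.19,-178.6];delta(s["position"],s["ee_rot"],P,e)
E
```

```text
[660.03717639  87.29452118 206.39784671] [ 1.72065669e+02  8.82028592e-03 -1.78530668e+02] 51.53021468685078 [0.20973684 0.29866225 0.52902278]
final [-0.001 -0.003  0.001] [-0.03 -1.04  2.72] deg/row 0.02 mm/row 2.9
```

Call:
play_rows([
  [[0,0,0,0,-0.2,0.3,0.3],[0,0,0,0,-0.4,0.7,0.3],[0,0,0,0,-0.6,1.1,0.3],[0,0,0,0,-0.8,1.5,0.3],[0,0,0,0,-1,1.8,0.3],[0,0,0,0,-1,2.1,0.3],[0,0,0,0,-1,2.3,0.3],[0,0,0,0,-1,2.5,0.3],[0,0,0,0,-1,2.5,0.3],[0,0,0,0,-1,2.5,0.3]],
])

```text
time_s: 7.75
position: [660.6, 80.5, 180.5]
ee_rot: [172.1, 0.0, -178.6]
wrist_force: [-0.1, 0.7, -0.1]
finger_gap: 50.9
```

Call:
play_rows([
  [[0,0,0,0,0,0.05,0.3],[0,0,0,0,0,0.1,0.3],[0,0,0,0,0,0.15,0.3],[0,0,0,0,0,0.2,0.3],[0,0,0,0,0,0.25,0.3],[0,0,0,0,0,0.25,0.3],[0,0,0,0,0,0.25,0.3],[0,0,0,0,0,0.25,0.3],[0,0,0,0,0,0.25,0.3],[0,0,0,0,0,0.25,0.3]],
])

```text
time_s: 8.58
position: [660.7, 80.6, 178.0]
ee_rot: [172.1, 0.1, -178.6]
wrist_force: [-0.4, 0.3, -1.2]
finger_gap: 51.5
```

Call:
play_rows([
  [[0,0,0,0,0,0.05,0.3],[0,0,0,0,0,0.1,0.3],[0,0,0,0,0,0.15,0.3],[0,0,0,0,0,0.2,0.3],[0,0,0,0,0,0.25,0.3],[0,0,0,0,0,0.25,0.3],[0,0,0,0,0,0.25,0.3],[0,0,0,0,0,0.25,0.3],[0,0,0,0,0,0.25,0.3],[0,0,0,0,0,0.25,0.3]],
])

```text
time_s: 9.42
position: [660.8, 80.8, 177.3]
ee_rot: [172.1, 0.1, -178.6]
wrist_force: [-2.6, -2.1, 7.0]
finger_gap: 51.3
```

Contact shows at 7 N, as predicted. I back off 2 mm, open partway, then lift along the tool axis.

Call:
play_rows([
  [[0,0,0,0,0,-0.2,0.3],[0,0,0,0,0,-0.2,0.45],[0,0,0,0,0,-0.2,0.6],[0,0,0,0,0,-0.2,0.65],[0,0,0,0,0,-0.2,0.7],[0,0,0,0,0,-0.2,0.75],[0,0,0,0,0,-0.2,0.75],[0,0,0,0,0,-0.2,0.75],[0,0,0,0,0,-0.2,0.75],[0,0,0,0,0,-0.2,0.75]],
])

```text
time_s: 10.25
position: [660.7, 80.7, 177.5]
ee_rot: [172.1, 0.0, -178.6]
wrist_force: [0.5, 0.9, 0.0]
finger_gap: 69.6
```

Call:
play_rows([
  [[0,0,0,0,0,-0.5,0.75],[0,0,0,0,0,-1,0.75],[0,0,0,0,0,-1.8,0.75],[0,0,0,0,0,-2.8,0.75],[0,0,0,0,0,-4,0.75],[0,0,0,0,0,-5.5,0.75],[0,0,0,0,0,-7,0.75],[0,0,0,0,0,-8.5,0.75],[0,0,0,0,0,-9.5,0.75],[0,0,0,0,0,-10,0.75]],
])

```text
time_s: 11.08
position: [661.6, 67.0, 279.3]
ee_rot: [172.0, 0.3, -178.6]
wrist_force: [1.0, -0.1, 0.5]
finger_gap: 69.5
```

```bash
python3 - <<'E'
from h import *
from cell import ctrl
s=ctrl.state();print(s["position"],s["ee_rot"],s["finger_gap"],s["wrist_force"])
p=[671.1,-141,.025,0]
im=ctrl.read_camera("scene")[:,:,::-1]
b=cv2.resize(im[90:290,140:300],None,fx=3,fy=3,interpolation=cv2.INTER_CUBIC)
uv=(proj(ctrl.get_calibration("scene"),bpt(p,[-8,141,156]))-[140,90])*3;print("rest px",uv)
cv2.imwrite("pics/c3.png",b)
tgt=[430,-60,300]
delta(s["position"],s["ee_rot"],[560,0,300],[180,0,181.4])
E
```

```text
[661.64673878  67.02772749 279.34406237] [ 172.02919603    0.26064408 -178.62794661] 69.46616285933455 [ 0.9768744  -0.11117936  0.54442971]
rest px [[262.40066954 351.99990782]]
final [ 0.139  0.005 -0.   ] [10.31 -6.1  -2.99] deg/row 0.8 mm/row 12.3
```

View pics/c3.png

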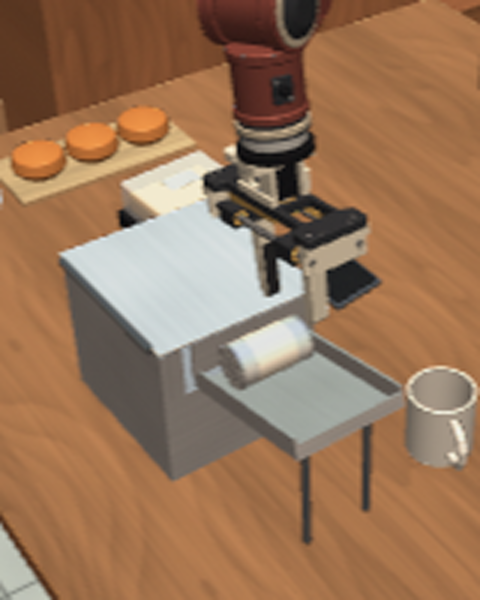

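The tin rests against the shut lid's flap at (266,352) in the crop; (262,352) was predicted. Next is the pedal.

```bash
python3 - <<'E'
from h import *
from cell import ctrl
s=ctrl.state()
delta(s["position"],s["ee_rot"],[454,-146,250],[180,0,181.4])
E
```

```text
final [ 0.139  0.005 -0.   ] [ 21.29 -20.99  -0.08] deg/row 0.8 mm/row 29.9
```

Call:
play_rows([
  [[0.005,0,0,1,-1,-0.2,0],[0.02,0,0,3,-3,-0.5,0],[0.04,0,0,5.5,-5.5,-0.5,0],[0.06,0,0,8.5,-8.5,-0.5,0],[0.08,0,0,11.5,-11.5,-0.5,0],[0.1,0.005,0,14.5,-14.5,-0.5,0],[0.12,0.005,0,17.5,-17.3,-0.4,0],[0.13,0.005,0,19.7,-19.5,-0.2,0],[0.139,0.005,0,21,-20.8,-0.1,0],[0.139,0.005,0,21.3,-21,-0.1,0]],
])

```text
time_s: 11.97
position: [449.6, -149.6, 247.1]
ee_rot: [-179.9, -0.5, -178.9]
wrist_force: [-0.2, 0.4, 0.3]
finger_gap: 7.6
```

Call:
play_rows([
  [[0,0,0,0,0,0.5,0],[0,0,0,0,0,1.5,0],[0,0,0,0,0,3,0],[0,0,0,0,0,4.5,0],[0,0,0,0,0,6,0],[0,0,0,0,0,7.5,0],[0,0,0,0,0,9,0],[0,0,0,0,0,10,0],[0,0,0,0,0,10,0],[0,0,0,0,0,10,0]],
])

```text
time_s: 12.8
position: [453.3, -145.2, 147.9]
ee_rot: [180.0, -0.3, -178.5]
wrist_force: [0.4, 0.4, 0.6]
finger_gap: 0.6
```

```bash
python3 - <<'E'
from h import *
from cell import ctrl
s=ctrl.state();print(s["position"],s["ee_rot"],s["finger_gap"],s["wrist_force"],s["time_s"])
c=ctrl.get_calibration("wrist");im=ctrl.read_camera("wrist")[:,:,::-1]
q=ctrl.read_camera("scene")[:,:,::-1]
H=np.zeros((384,800,3),np.uint8);H[:,:512]=im;H[:384,512:]=cv2.resize(q[100:228,180:276],(288,384),interpolation=cv2.INTER_CUBIC);cv2.imwrite("pics/w2.png",H)
E
```

```text
[ 453.27889868 -145.20881913  147.92346188] [ 179.95280837   -0.26032566 -178.45151267] 0.5887833558082312 [0.4215802  0.43493847 0.60329605] 12.8
```

View pics/w2.png

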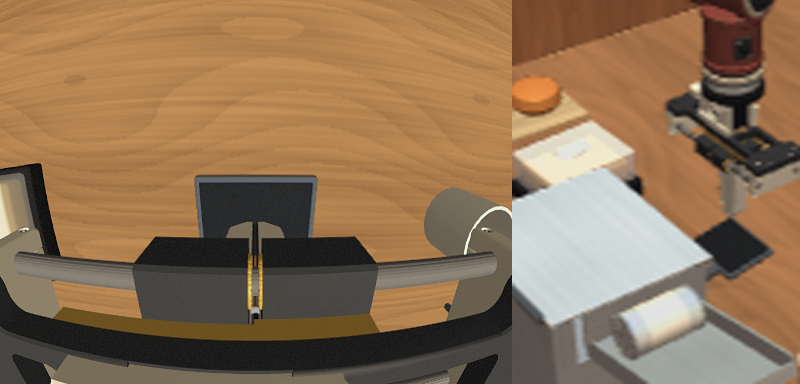

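The fingertips sit midway across the pedal: 255 in the wrist picture, with the plate spanning 195–317. The tin still rests at the flap.

Call:
play_rows([
  [[0,0,0,0,0,0.3,0],[0,0,0,0,0,0.8,0],[0,0,0,0,0,1.3,0],[0,0,0,0,0,1.8,0],[0,0,0,0,0,2.2,0],[0,0,0,0,0,2.5,0],[0,0,0,0,0,2.65,0],[0,0,0,0,0,2.8,0],[0,0,0,0,0,2.8,0],[0,0,0,0,0,2.8,0]],
])

```text
time_s: 13.73
position: [452.7, -146.5, 120.4]
ee_rot: [-180.0, -0.2, -178.6]
wrist_force: [-0.5, -0.2, 0.6]
finger_gap: 0.7
```

Call:
play_rows([
  [[0,0,0,0,0,0.1,0],[0,0,0,0,0,0.2,0],[0,0,0,0,0,0.3,0],[0,0,0,0,0,0.4,0],[0,0,0,0,0,0.5,0],[0,0,0,0,0,0.6,0],[0,0,0,0,0,0.7,0],[0,0,0,0,0,0.8,0],[0,0,0,0,0,0.9,0],[0,0,0,0,0,1,0]],
])

```text
time_s: 14.57
position: [452.5, -146.5, 110.2]
ee_rot: [-180.0, -0.2, -178.6]
wrist_force: [-0.1, -0.9, 0.1]
finger_gap: 0.5
```

Tip at z 96 and no contact yet.

Call:
play_rows([
  [[0,0,0,0,0,0.1,0],[0,0,0,0,0,0.2,0],[0,0,0,0,0,0.3,0],[0,0,0,0,0,0.4,0],[0,0,0,0,0,0.5,0],[0,0,0,0,0,0.6,0],[0,0,0,0,0,0.7,0],[0,0,0,0,0,0.8,0],[0,0,0,0,0,0.9,0],[0,0,0,0,0,1,0]],
])

```text
time_s: 15.4
position: [452.2, -146.5, 101.0]
ee_rot: [-179.9, -0.3, -178.6]
wrist_force: [-2.8, -0.3, 8.1]
finger_gap: 0.6
```

Call:
play_rows([
  [[0,0,0,0,0,0.1,0],[0,0,0,0,0,0.2,0],[0,0,0,0,0,0.3,0],[0,0,0,0,0,0.4,0],[0,0,0,0,0,0.5,0],[0,0,0,0,0,0.6,0],[0,0,0,0,0,0.7,0],[0,0,0,0,0,0.8,0],[0,0,0,0,0,0.9,0],[0,0,0,0,0,1,0]],
])

```text
time_s: 16.23
position: [450.7, -146.6, 90.7]
ee_rot: [-179.9, -0.5, -178.6]
wrist_force: [-3.9, 0.5, 7.5]
finger_gap: 0.4
```

Call:
play_rows([
  [[0,0,0,0,0,0.1,0],[0,0,0,0,0,0.2,0],[0,0,0,0,0,0.3,0],[0,0,0,0,0,0.4,0],[0,0,0,0,0,0.5,0],[0,0,0,0,0,0.6,0],[0,0,0,0,0,0.7,0],[0,0,0,0,0,0.8,0],[0,0,0,0,0,0.9,0],[0,0,0,0,0,1,0]],
])

```text
time_s: 17.07
position: [450.1, -146.6, 80.6]
ee_rot: [-179.9, -0.5, -178.6]
wrist_force: [-4.8, 0.7, 6.9]
finger_gap: 0.5
```

```bash
python3 - <<'E'
from h import *
from cell import ctrl
s=ctrl.state();print(s["position"],s["wrist_force"],s["time_s"])
q=ctrl.read_camera("scene")[:,:,::-1];S=ctrl.get_calibration("scene")
# predicted lid front-left corner vs angle (hinge x=+104,z~190)
p=[671.1,-141,.025,0]
b=cv2.resize(q[70:250,130:290],None,fx=3,fy=3,interpolation=cv2.INTER_CUBIC);cv2.imwrite("pics/c4.png",b)
for a in(.5,.7,.9,1.0,1.1):
    P=bpt(p,[[104-208*np.cos(a),y,190+208*np.sin(a)] for y in(113,-113)]);print(a,np.round((proj(S,P)-[130,70])*3))
E
```

```text
[ 450.11580686 -146.57163486   80.58559104] [-4.78540108  0.66804916  6.88274293] 17.0667
0.5 [[328. 277.]
 [217. 189.]]
0.7 [[309. 258.]
 [198. 170.]]
0.9 [[284. 244.]
 [173. 155.]]
1.0 [[270. 239.]
 [159. 150.]]
1.1 [[254. 236.]
 [143. 146.]]
```

View pics/c4.png

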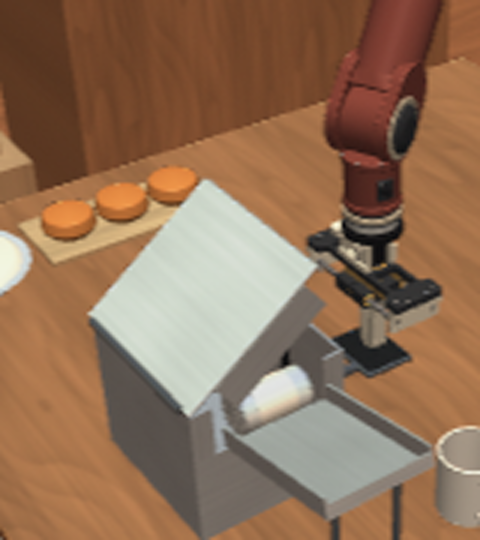

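The crop shows the lid a little over half open: front corners at (316,266) and (207,180), so about 0.6 rad. The tin is still in the notch. The stop should come near TCP z 65.

Call:
play_rows([
  [[0,0,0,0,0,0.1,0],[0,0,0,0,0,0.2,0],[0,0,0,0,0,0.3,0],[0,0,0,0,0,0.4,0],[0,0,0,0,0,0.5,0],[0,0,0,0,0,0.6,0],[0,0,0,0,0,0.7,0],[0,0,0,0,0,0.8,0],[0,0,0,0,0,0.9,0],[0,0,0,0,0,1,0]],
])

```text
time_s: 17.95
position: [450.5, -146.6, 70.5]
ee_rot: [-179.9, -0.5, -178.6]
wrist_force: [-4.3, 0.7, 6.7]
finger_gap: 0.3
```

Call:
play_rows([
  [[0,0,0,0,0,0.04,0],[0,0,0,0,0,0.08,0],[0,0,0,0,0,0.12,0],[0,0,0,0,0,0.16,0],[0,0,0,0,0,0.2,0],[0,0,0,0,0,0.23,0],[0,0,0,0,0,0.25,0],[0,0,0,0,0,0.25,0],[0,0,0,0,0,0.25,0],[0,0,0,0,0,0.25,0]],
])

```text
time_s: 18.78
position: [450.7, -146.6, 68.1]
ee_rot: [-179.9, -0.4, -178.6]
wrist_force: [-3.2, 0.2, 6.0]
finger_gap: 0.6
```

Call:
play_rows([
  [[0,0,0,0,0,0.03,0],[0,0,0,0,0,0.06,0],[0,0,0,0,0,0.09,0],[0,0,0,0,0,0.12,0],[0,0,0,0,0,0.15,0],[0,0,0,0,0,0.18,0],[0,0,0,0,0,0.2,0],[0,0,0,0,0,0.2,0],[0,0,0,0,0,0.2,0],[0,0,0,0,0,0.2,0]],
])

```text
time_s: 19.62
position: [450.9, -146.6, 66.2]
ee_rot: [-179.9, -0.4, -178.6]
wrist_force: [-3.3, 0.3, 7.1]
finger_gap: 0.5
```

Call:
play_rows([
  [[0,0,0,0,0,0.02,0],[0,0,0,0,0,0.04,0],[0,0,0,0,0,0.06,0],[0,0,0,0,0,0.08,0],[0,0,0,0,0,0.1,0],[0,0,0,0,0,0.12,0],[0,0,0,0,0,0.12,0],[0,0,0,0,0,0.12,0],[0,0,0,0,0,0.12,0],[0,0,0,0,0,0.12,0]],
])

```text
time_s: 20.45
position: [451.0, -146.5, 65.6]
ee_rot: [-179.9, -0.4, -178.6]
wrist_force: [-4.3, 1.1, 12.1]
finger_gap: 0.3
```

The force rises to 12 N with little further travel, so the pedal is at the stop. I hold and look.

```bash
python3 - <<'E'
from h import *
from cell import ctrl
q=ctrl.read_camera("scene")[:,:,::-1];t=ctrl.read_camera("top")[:,:,::-1];s=ctrl.state();print(s["position"],s["wrist_force"],s["time_s"])
H=np.zeros((540,800,3),np.uint8)
H[:,:480]=cv2.resize(q[70:250,130:290],None,fx=3,fy=3,interpolation=cv2.INTER_CUBIC)
H[:360,480:]=cv2.resize(t[80:200,230:337],(320,360),interpolation=cv2.INTER_CUBIC);cv2.imwrite("pics/c5.png",H)
E
```

```text
[ 450.97798603 -146.54730667   65.64978945] [-4.68962046  0.07382468 12.27253339] 20.55
```

View pics/c5.png

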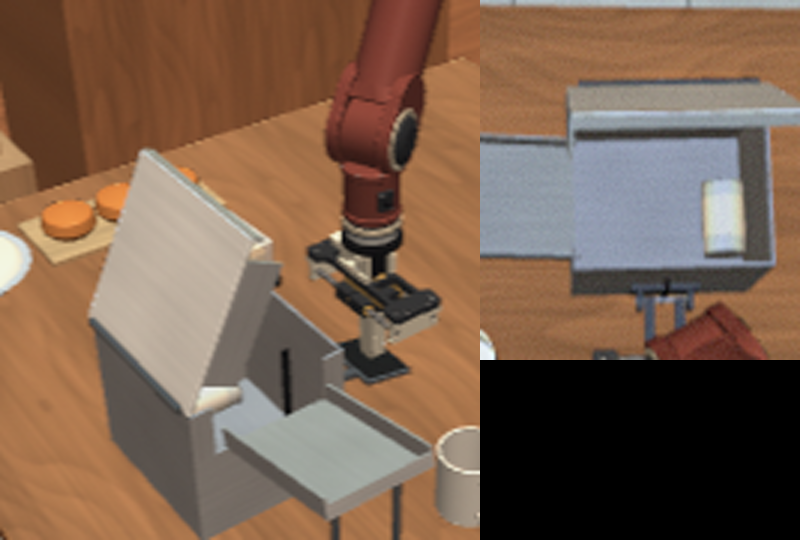

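The lid is steeply open: its far corner is at (145,150), and 1.1 rad predicts (143,146). The tin is in the bin at (723,218). I add a slight 0.4 mm of press to be sure of the full stop, and hold.

Call:
play_rows([
  [[0,0,0,0,0,0.01,0],[0,0,0,0,0,0.02,0],[0,0,0,0,0,0.03,0],[0,0,0,0,0,0.04,0],[0,0,0,0,0,0.04,0],[0,0,0,0,0,0.04,0],[0,0,0,0,0,0.04,0],[0,0,0,0,0,0.04,0],[0,0,0,0,0,0.04,0],[0,0,0,0,0,0.04,0]],
])

```text
time_s: 21.38
position: [451.0, -146.6, 65.5]
ee_rot: [-179.8, -0.4, -178.6]
wrist_force: [-5.0, 0.4, 15.6]
finger_gap: 0.4
```

Call:
play_rows([
  [[0,0,0,0,0,-0.1,0],[0,0,0,0,0,-0.2,0],[0,0,0,0,0,-0.34,0],[0,0,0,0,0,-0.48,0],[0,0,0,0,0,-0.62,0],[0,0,0,0,0,-0.76,0],[0,0,0,0,0,-0.9,0],[0,0,0,0,0,-1.04,0],[0,0,0,0,0,-1.18,0],[0,0,0,0,0,-1.32,0]],
])

```text
time_s: 22.22
position: [450.1, -146.6, 77.7]
ee_rot: [-179.9, -0.5, -178.6]
wrist_force: [-6.9, 0.7, 8.4]
finger_gap: 0.8
```

Call:
play_rows([
  [[0,0,0,0,0,-0.14,0],[0,0,0,0,0,-0.28,0],[0,0,0,0,0,-0.42,0],[0,0,0,0,0,-0.56,0],[0,0,0,0,0,-0.7,0],[0,0,0,0,0,-0.84,0],[0,0,0,0,0,-0.98,0],[0,0,0,0,0,-1.12,0],[0,0,0,0,0,-1.26,0],[0,0,0,0,0,-1.4,0]],
])

```text
time_s: 23.05
position: [450.8, -146.6, 91.9]
ee_rot: [-179.9, -0.4, -178.6]
wrist_force: [-3.3, -0.6, 7.2]
finger_gap: 0.4
```

Call:
play_rows([
  [[0,0,0,0,0,-0.12,0],[0,0,0,0,0,-0.24,0],[0,0,0,0,0,-0.36,0],[0,0,0,0,0,-0.48,0],[0,0,0,0,0,-0.6,0],[0,0,0,0,0,-0.7,0],[0,0,0,0,0,-0.8,0],[0,0,0,0,0,-0.9,0],[0,0,0,0,0,-1,0],[0,0,0,0,0,-1.1,0]],
])

```text
time_s: 23.88
position: [452.5, -146.5, 103.1]
ee_rot: [-179.9, -0.2, -178.6]
wrist_force: [-0.8, -0.1, 2.4]
finger_gap: 0.2
```

Call:
play_rows([
  [[0,0,0,0,0,-0.05,0],[0,0,0,0,0,-0.1,0],[0,0,0,0,0,-0.15,0],[0,0,0,0,0,-0.2,0],[0,0,0,0,0,-0.25,0],[0,0,0,0,0,-0.3,0],[0,0,0,0,0,-0.35,0],[0,0,0,0,0,-0.4,0],[0,0,0,0,0,-0.45,0],[0,0,0,0,0,-0.5,0]],
])

```text
time_s: 24.72
position: [452.5, -146.5, 107.5]
ee_rot: [-180.0, -0.2, -178.6]
wrist_force: [0.3, -1.0, -0.3]
finger_gap: 0.2
```

Call:
play_rows([
  [[0,0,0,0,0,-0.5,0],[0,0,0,0,0,-1.5,0],[0,0,0,0,0,-3,0],[0,0,0,0,0,-5,0],[0,0,0,0,0,-7,0],[0,0,0,0,0,-9,0],[0,0,0,0,0,-11,0],[0,0,0,0,0,-13,0],[0,0,0,0,0,-14.5,0],[0,0,0,0,0,-15,0]],
])

```text
time_s: 25.55
position: [454.4, -146.0, 260.5]
ee_rot: [-179.9, 0.0, -178.6]
wrist_force: [0.3, 0.1, -0.1]
finger_gap: 0.6
```

```bash
python3 - <<'E'
from h import *
from cell import ctrl
q=ctrl.read_camera("scene")[:,:,::-1];s=ctrl.state();print(s["position"],s["wrist_force"],s["time_s"])
q0=cv2.imread("pics/scene0.png")
H=np.hstack([cv2.resize(x[130:270,140:273],None,fx=3,fy=3,interpolation=cv2.INTER_CUBIC) for x in(q0,q)]);cv2.imwrite("pics/c6.png",H[:,:800])
E
```

```text
[ 454.30565807 -146.20443191  260.07641795] [ 0.41451784 -0.21969659  1.04401104] 25.6
```

View pics/c6.png

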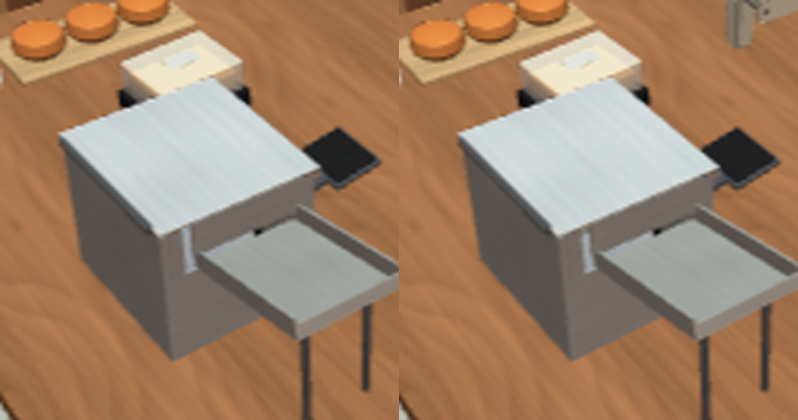

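The before and after crops match: the lid is shut, the pedal is up at (740,157) against (340,157) at the start, the chute is empty and the arm is clear. I hand the job in.

```bash
python3 -c "
from cell import ctrl
print(ctrl.close_job())"
```

```text
the job is handed in; nothing more can be done
None
```

The job is done and handed in at about 25.6 s of the 64 s allowed; the hand-in gives no verdict.

- **Tin onto the chute:** I took the silver tin from the rack and set it down on the chute, where about 7 N showed on contact. It rolled down and came to rest against the shut lid, within a few pixels of the predicted spot.
- **Pedal down:** I pressed the pedal to its stop in small steps. The highest wrist force I read was about 16 N, but forces are only reported at the end of each move. The lid opened fully and the top camera showed the tin inside the bin.
- **Pedal up:** I eased it back over about 2.5–3 s, staying in contact until it was nearly fully up.

**Last checks:** the final scene picture matches the first one: lid shut, pedal up, chute empty, cake box in place. The arm is clear, with only about 1 N of noise on the wrist.

**Not fully confirmed:**
- At full press, one lid corner agreed with 1.1 rad but the other read nearer 1.0. I took the steep rise in force as proof of the stop.
- After the lid closed I could not see the tin.
- I did not measure the jar and mug again, but nothing went near the jar, and the mug looked untouched in the pictures taken on the way.

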